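Find the key and seat the notched hub in its nest

ROBOT

A 6-joint arm with a two-finger parallel gripper is mounted at the origin on the work surface. World frame = base frame: x ahead of the robot, y to its left, z up, the work surface at z = 0. Lengths are in m, angles in degrees, forces in N, time in s.
With the tool pointing down it reaches from about 0.35 to 0.875 m from the base axis. Payload 4.2 kg.
Tool frame: the origin (TCP) lies on the centre line of the jaws, within the pads' length; the fingertips stand 19 mm ahead of it and the grasp point (between the pads) is the TCP; z points along the fingers, y is the line along which they close (so a half turn about z gives the same grasp; the last joint's range is limited). The gripper opens to 87 mm and grips with 3 to 60 N. Pads are 19 mm wide; open, the fingers measure 117 mm over their backs; the gripper's body (75 mm by 190 mm) begins 51 mm behind the grasp point.
Start: joints at [-58.35, 22.042, 0.453, 0, -68.411, -14.817], TCP at [0.181, -0.598, 0.212] pointing down, gripper open.
Joint ranges: [-179.83, 179.83], [-69.29, 118.12], [-61.27, 80.66], [-181.25, 117.63], [-171.15, -9.14], [-177.46, 177.46]. Speed limits (degrees/s): [159.86, 159.86, 180, 180, 180, 180].

INTERFACE

Orientations are given as a 3x3 rotation matrix whose columns are the frame's x, y, z axes.
In Python, from station import sense, capture, finish_job, search_frame, masks_of gives the robot as it stands.
- The arm moves only by the tool drive_tool, never from a script. Its argument "rows" is a list of rows, each a list of 7 numbers: the opening in per cent of the stroke, from 0 (shut) to 100 (fully open), then the shift along the world's x, y, z in mm, then the turn, a rotation vector about the world's x, y, z in rad. In form: [[fingers, dx, dy, dz, wx, wy, wz], ...]. A call has 1 to 5 rows; each row shifts and turns the commanded pose from where the row before left it; what a row does not reach is not made up. A row lasts 1/12 s, in which the tool goes at most 41.7 mm and 7.16 degrees, less where a joint would pass 70% of its speed; a pose out of reach is approached as far as the arm can. A call is refused whole if a number of a shift passes 41.7 or a number of a turn 0.125, either way. A call with a gripper value outside its range is refused whole. The fingers move at their own pace and stop on an object; the grip force is fixed at half the most. Time passes only in rows, so rows that do not move let the fingers close. It gives the time, the measured TCP pose, the force, the opening and the grip force at its end, in the units of the state.
- sense(): the state, without advancing time (a new reading comes with each control period).
- capture(name): name is "scene" or "top" or "wrist"; returns a dict with "frame" (400x640x3 uint8, red, green, blue), "z_map" (400x640 float32, m along the optical axis (not along the pixel's ray), 0 where there is no reading), "fx", "fy", "cx", "cy" (pixels), "R" (3x3) and "t" (3): a world point X has camera coordinates R X + t; the wrist camera has in their place "T_tool_cam" (4x4, takes a point from camera to tool coordinates, whose origin is the TCP and whose axes are the flange's). Camera axes: x right, y down, z forward; pixel columns grow to the right and rows downward; lengths in m; the calibration is good to about 2 mm. A picture is of the moment at which its call begins: read the wrist's pose just before it.
- finish_job(): hands the job in; it is judged then, once.
Trained networks look in a picture, given as the dict that the camera call returned (one of the last four; its "shot" number tells which), for a name from the list of things; names that differ only in an ending like _2 or _b are one class to them, and where a whole thing is asked for, a point or a joint stands for the part that bears it (a point fixed in the world has none). Each returns a list of dicts, best first, with "p" (0 to 1); they miss things now and then, are a little off and sometimes report something else, mostly with a low value. They report only what shows in the picture. A call takes as long as a camera call. They do not tell look-alikes from the thing itself.
- search_frame(label, picture): "xy" ([column, row] in pixels, amid what is visible of it).
- masks_of(label, picture): "region" (400x640 bool, what is visible of it) and "xy" ([column, row] in pixels, amid what is visible of it).
The state is a dict: "time_s": time; "joints": joint angles; "joint_velocities": joint speeds; "effort": joint torques, N m; "tcp_pos": TCP position; "ee_rot": TCP orientation; "wrist_force": force on the tool from outside, world axes, zero at the start; "moment": the same for the moment, N m; "gripper_width": opening from 0.0 (shut) to 1.0 (fully open); "gripper_force": force on a finger pad.
Only numpy, scipy, OpenCV 4.12 (cv2) and the standard library are available. Lean on these libraries where they do the work, as an engineer would, in place of code of your own. Each camera call takes 0.05 s, during which the arm holds its last target. There are 200 camera calls.

TASK

Pick up the grey hub with the notched flange and lower it over the nest's spigot. The nest's key pin has been clamped at an unknown angle, so bear lightly on the pin and turn the hub to and fro until its off-centre notch drops over the pin; seat it gently (never leaning on the nest with more than about 20 N) flat and fully home, and let go. Leave the other things on the bench where they are.

Things in the scene. Friction and masses are not known exactly. Their poses are not given: they have to be found in the camera images.
- nest: Keyed nest, fixed to the bench: aluminium base 100 x 100 x 20 mm with a flat dark steel disc on it (80 mm across, 6 mm thick), a central upright spigot and one upright steel dowel, the key: 7 mm across, 10 mm high above the disc, its axis 27.2 mm from the spigot's. Origin: centre of the underside, on the bench; z up. All stiff, nothing is sprung.
- nest_face (a point): Point on the spigot's axis level with the disc's top face, 26 mm above the bench, where the hub's underside must come to rest; axes as the nest's. Seen from here the dowel stands in the direction of +x turned about z by an unmeasured angle between -0.55 and +0.55 rad. The disc is clamped there and does not turn; the angle is in no reading: find it by feel (roughly by eye).
- spigot_top (a point): Top centre of the nest's round steel spigot: 20 mm across, 34 mm high above the disc's face, its top 8 mm tapering to 10 mm across; 60 mm above the bench.
- hub_center (a point): Grey plastic hub, loose, 0.08 to 0.17 kg, flat on the bench: square flange 64 x 64 x 10 mm below, on it a square boss 34 x 34 mm, 26 mm high, sides parallel to the flange's; round bore 21.6 mm right through. Point: on the bore's axis, half-way up (18 of 36 mm). Axes the hub's: z up, x towards the notched edge. Grip the boss. Off the notch, the flange rides on the dowel's top, 10 mm above the disc's face.
- hub_notch (a point): Where the dowel fits in the hub's notch: 26 mm along the hub's +x and 8 mm along +y from the bore's axis (0.299 rad from x), half-way through the flange. The notch, cut right through the flange's +x edge, off centre, is 9.4 mm wide (y 3.3 to 12.7 mm) and 11.5 mm deep (x 20.5 to 32 mm). It takes the dowel within about 0.04 rad either way.
- spacer_center (a point): A bystander, loose: like the hub (same grey plastic, flange 64 x 64 x 10 mm, 36 mm tall, same bore) but with a round boss 34 mm across and no notch; this point is half-way up on its axis. Leave it alone.
- driver_grip (a point): A bystander: screwdriver lying on the bench; point on its handle.
- bush: A bystander: brass bush 36 mm across, 22 mm high; origin centre of the underside.
- spray: A bystander: white bottle 56 mm across, 150 mm high; origin centre of the underside.
- spanner_grip (a point): A bystander: open spanner lying on the bench; point on its handle.
- gauge: A bystander: small headed steel plug gauge standing upright, 24 mm across, 50 mm high; origin centre of the underside.
Things that resemble listed ones, but are neither listed nor needed, are in the scene too. What is shaped like the part that bears hub_center but green is not meant. Of the things shaped like the nest, the aluminium one is meant.

How it is judged:
By the outcome, as a careful person would: the job done as asked, in the order asked, and still so for the second after the job is handed in, with the robot touching nothing.
It also fails if it takes over 72 s, if anything falls off the work surface, if the arm or the gripper's body presses on something with over 40 N, if the wrist force passes 120 N, or if a joint passes its speed limit or range.

## Working session

There is one attempt and no reset: what is moved stays moved. The work goes in short steps, Python scripts to look and compute and a tool call to move; the robot and the scene stay as the last step left them, time stands still between calls to the robot, and variables do not carry over. Pictures are saved under pics/ and viewed, at most 10 in all, crops included, and the job is handed in when it is done.

Besides the shell and the picture viewer there is one more tool, called after "Request:" in YAML: its name, and indented under it one key for each argument. drive_tool: Moves the arm, as the interface text tells. Its arguments: {"type":"object","properties":{"rows":{"type":"array"}},"required":["rows"]}

```bash
mkdir -p pics; ls
cat > h.py <<'E'
import numpy as np, cv2
from station import *
def world(c,pix,z=None):
    # pix Nx2 -> world points via depth
    pix=np.atleast_2d(pix).astype(int)
    d=c["z_map"][pix[:,1],pix[:,0]]
    P=np.c_[(pix[:,0]-c["cx"])/c["fx"]*d,(pix[:,1]-c["cy"])/c["fy"]*d,d]
    return (P-c["t"])@c["R"]
E
python3 - <<'E'
from h import *
s=sense();print({k:np.round(v,3).tolist() for k,v in s.items()})
for n in ("scene","top"):
    c=capture(n);cv2.imwrite(f"pics/{n}0.png",c["frame"][:,:,::-1])
    for l in ("hub_center","nest","spacer_center"):
        for m in masks_of(l,c)[:4]:
            ys,xs=np.nonzero(m["region"]);w=world(c,np.c_[xs,ys])
            print(n,l,round(m["p"],2),np.round(m["xy"]),len(xs),np.round(np.median(w,0),3),c["frame"][m["region"]].mean(0).round(), 'zmax',np.percentile(w[:,2],98).round(3))
E
```

```text
pics
{'time_s': 0.0, 'joints': [-58.349, 22.09, 0.379, -0.029, -68.413, -14.817], 'joint_velocities': [-0.015, -0.135, -0.059, 0.016, 0.006, -0.097], 'effort': [0.0, -39.066, 18.741, 4.22, 0.011, -0.0], 'tcp_pos': [0.181, -0.598, 0.211], 'ee_rot': [[-0.957, -0.289, -0.001], [-0.289, 0.957, 0.002], [0.0, 0.002, -1.0]], 'wrist_force': [-0.914, -0.732, 0.641], 'moment': [-0.015, 0.028, 0.052], 'gripper_force': 0.0, 'gripper_width': 1.003}
scene hub_center 0.78 [181. 323.] 1347 [ 0.693 -0.332  0.011] [ 54. 141.  77.] zmax 0.038
scene hub_center 0.59 [172. 272.] 922 [ 0.564 -0.333  0.012] [110. 111. 116.] zmax 0.037
scene nest 0.81 [345. 212.] 1438 [0.52  0.055 0.021] [155. 161. 162.] zmax 0.055
scene nest 0.81 [336. 174.] 1055 [0.364 0.1   0.021] [171. 116. 138.] zmax 0.057
scene nest 0.6 [168. 271.] 1019 [ 0.564 -0.333  0.011] [108. 109. 114.] zmax 0.038
scene spacer_center 0.86 [257. 226.] 717 [ 0.491 -0.143  0.011] [119. 120. 126.] zmax 0.037
top hub_center 0.97 [428. 156.] 535 [ 0.675 -0.332  0.009] [ 54. 124.  71.] zmax 0.038
top hub_center 0.78 [434. 200.] 474 [ 0.543 -0.333  0.01 ] [104. 106. 112.] zmax 0.039
top nest 0.83 [281. 280.] 1356 [0.34  0.104 0.022] [179. 116. 142.] zmax 0.056
top nest 0.66 [293. 223.] 1246 [0.498 0.061 0.022] [147. 153. 157.] zmax 0.056
top nest 0.59 [374. 139.] 291 [ 0.733 -0.173  0.021] [185.  63.  61.] zmax 0.029
top spacer_center 0.82 [363. 228.] 477 [ 0.475 -0.139  0.009] [119. 122. 129.] zmax 0.037
```

Run:
```python
import cv2,numpy as np
a=cv2.imread("pics/scene0.png");b=cv2.imread("pics/top0.png")
cv2.imwrite("pics/top_crop.png",cv2.resize(b[120:310,240:480],None,fx=3.1,fy=3.1,interpolation=cv2.INTER_CUBIC))
```

```text
(no output)
```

View pics/scene0.png

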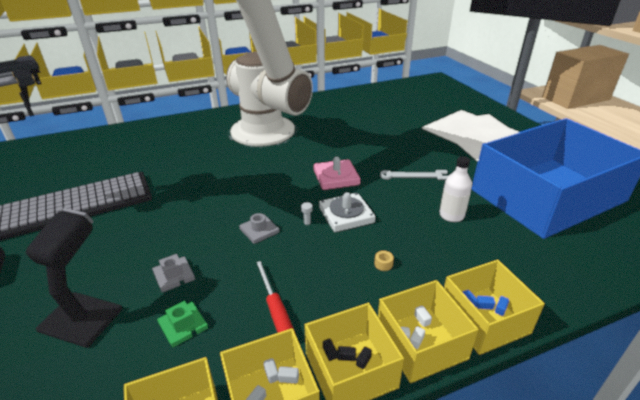

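View pics/top_crop.png

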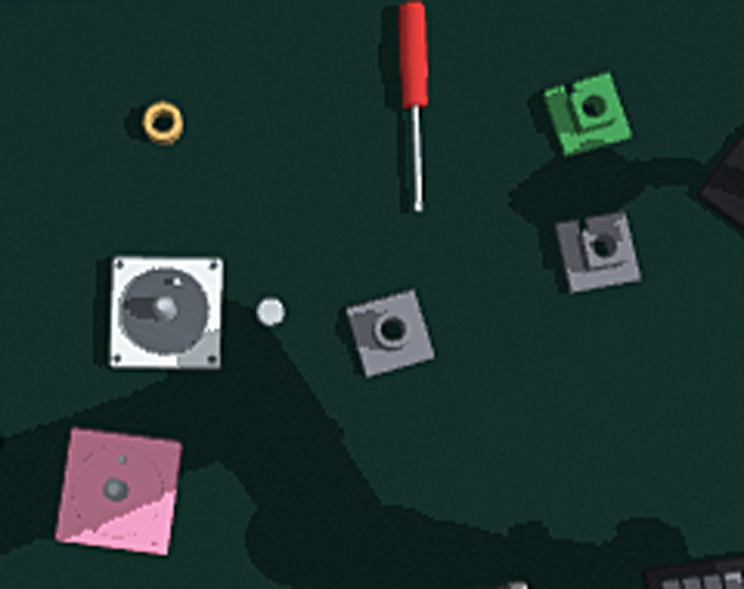

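Run:
```python
from h import *
from scipy.spatial import cKDTree
g={}
W=[]
for n in ("scene","top"):
    c=capture(n);ys,xs=np.nonzero(c["z_map"]>0);w=world(c,np.c_[xs,ys]);W.append(w)
w=np.vstack(W)
k=(w[:,0]>.1)&(w[:,0]<.85)&(w[:,1]>-.75)&(w[:,1]<.3)&(w[:,2]<.6);w=w[k]
print("max height cm per 5cm cell; rows x .85->.1, cols y .3 -> -.75")
H=np.zeros((15,21));np.maximum.at(H,(((.85-w[:,0])/.05).astype(int).clip(0,14),((.3-w[:,1])/.05).astype(int).clip(0,20)),w[:,2]*100)
for i,r in enumerate(H.round().astype(int)):print("%.3f"%(.825-.05*i),*("%3d"%v for v in r))
# boss/flange/nest fits
for n in ("top","scene"):
    c=capture(n)
    ys,xs=np.nonzero(c["z_map"]>0);w=world(c,np.c_[xs,ys])
    for nm,cx,cy,z0,z1,r in (("boss",.56,-.333,.030,.045,.06),("flange",.56,-.333,.006,.014,.06),("nestbase",.51,.06,.015,.0225,.09),("disc",.51,.06,.0235,.0285,.06),("spig",.51,.06,.045,.07,.05),("dowel",.53,.06,.031,.04,.05)):
        k=(abs(w[:,0]-cx)<r)&(abs(w[:,1]-cy)<r)&(w[:,2]>z0)&(w[:,2]<z1)
        q=w[k]
        if len(q)>4:print(n,nm,len(q),q.mean(0).round(4),cv2.minAreaRect((q[:,:2]*1000).astype(np.float32)))
```

```text
max height cm per 5cm cell; rows x .85->.1, cols y .3 -> -.75
0.825   1   8   8   8   8   8   8   8   8   8   8   8   8   8   8   1   1   1   1   1   1
0.775   1   1   1   1   1   1   1   1   1   3   1   1   1   1   1   1   1   1   1   1   1
0.725   1   1   1   1   2   1   1   1   1   3   1   1   4   1   1   1   1   1   1   1   1
0.675   1   1   1   1   3   2   1   1   1   3   1   1   4   4   1   2   1   1   1   1   1
0.625  15   1   1   1   1   1   1   1   1   2   1   1   2   1   2  18  18   1   1   1   1
0.575  15   1   1   2   2   2   1   1   1   2   1   1   4   4  20  20  18   1   1   1   1
0.525   1   1   1   3   6   4   5   1   2   1   1   1   4   4  19  20   2   1   1   1   1
0.475   1   1   1   3   7   3   6   1   4   4   1   1   1   1   1   1   1   1   1   1   1
0.425   1   1   1   1   1   2   1   1   1   2   1   1   1   1   0   1   1   1   3   4   3
0.375   1   1   2   6   4   2   1   1   1   1   1   1   1   1   1  57  57   1   3   4   1
0.325   1   1   2   6   6   1   1   1   1   1   1   1   1   1  59  59  58  55   1   2   1
0.275   1   1   2   2   3   1   1   1   1   1   
[... 1295 characters left out ...]
ne flange 510 [ 0.5583 -0.3332  0.0103] ((550.1931762695312, -332.9034729003906), (69.8350830078125, 64.0007095336914), 9.14818286895752)
scene nestbase 555 [0.5176 0.0556 0.0199] ((502.24322509765625, 42.198123931884766), (141.49636840820312, 102.8618392944336), 88.40267944335938)
scene disc 475 [0.5078 0.061  0.0263] ((505.5262451171875, 65.49424743652344), (84.04988098144531, 83.3504867553711), 5.133167743682861)
scene spig 64 [0.5069 0.0613 0.054 ] ((506.5059509277344, 62.831783294677734), (18.663532257080078, 14.940422058105469), 73.6197509765625)
scene dowel 35 [0.5136 0.0579 0.0355] ((516.8614501953125, 53.896705627441406), (16.515995025634766, 28.771053314208984), 54.098514556884766)
```

Top view (x up, y left) shows these candidates:
- **Hub:** the grey square-boss notched part at px (434,200) is the one meant. The green one at (428,156) is excluded by colour. The grey part at (363,228) has a round boss and no notch, so it is the spacer.
- **Nest:** the aluminium one at (293,223) is meant. The pink one at (281,280) is a look-alike.

The enlarged crop confirms both. The scanner beside the hub is about 0.20 m high, so I'll move high.

Request:
drive_tool:
  rows:
    - [100,24.5,17.7,12,0,0,0]
    - [100,24.5,17.7,12,0,0,0]
    - [100,24.5,17.7,12,0,0,0]
    - [100,24.5,17.7,12,0,0,0]
    - [100,24.5,17.7,12,0,0,0]

```text
time_s: 1.02
tcp_pos: [0.3044, -0.5088, 0.2728]
ee_rot: [[-0.957, -0.289, 0.0], [-0.289, 0.957, -0.0], [-0.0, -0.0, -1.0]]
wrist_force: [0.6, -0.4, 0.2]
gripper_width: 0.999
gripper_force: 0.0
```

Request:
drive_tool:
  rows:
    - [100,24.5,17.7,6,0,0,0]
    - [100,24.5,17.7,6,0,0,0]
    - [100,24.5,17.7,6,0,0,0]
    - [100,24.5,17.7,6,0,0,0]
    - [100,24.5,17.7,6,0,0,0]

```text
time_s: 1.43
tcp_pos: [0.4271, -0.4201, 0.3026]
ee_rot: [[-0.957, -0.29, 0.0], [-0.29, 0.957, -0.0], [-0.0, -0.0, -1.0]]
wrist_force: [0.4, -1.2, 0.5]
gripper_width: 1.001
gripper_force: 0.0
```

Request:
drive_tool:
  rows:
    - [100,24.5,17.7,0,0,0,0]
    - [100,24.5,17.7,0,0,0,0]
    - [100,24.5,17.7,0,0,0,0]
    - [100,24.5,17.7,0,0,0,0]
    - [100,24.5,17.7,0,0,0,0]

```text
time_s: 1.85
tcp_pos: [0.5496, -0.3316, 0.3022]
ee_rot: [[-0.957, -0.29, 0.0], [-0.29, 0.957, -0.0], [-0.0, -0.0, -1.0]]
wrist_force: [0.0, -0.7, 0.4]
gripper_width: 0.998
gripper_force: 0.0
```

```bash
cat >> h.py <<'E'
def wworld(c,s,pix,d=None,z=None):
    pix=np.atleast_2d(pix).astype(float)
    T=c["T_tool_cam"];R=np.array(s["ee_rot"]);p=np.array(s["tcp_pos"])
    r=np.c_[(pix[:,0]-c["cx"])/c["fx"],(pix[:,1]-c["cy"])/c["fy"],np.ones(len(pix))]
    rw=r@T[:3,:3].T@R.T; o=R@T[:3,3]+p
    if z is not None: d=(z-o[2])/rw[:,2]
    elif d is None: d=c["z_map"][pix[:,1].astype(int),pix[:,0].astype(int)]
    return o+rw*np.asarray(d)[:,None]
E
python3 - <<'E'
from h import *
s=sense();print({k:np.round(s[k],3).tolist() for k in ("time_s","joints","tcp_pos","ee_rot")})
c=capture("wrist");print(c["T_tool_cam"].round(3))
cv2.imwrite("pics/w1.png",c["frame"][:,:,::-1])
ys,xs=np.nonzero(c["z_map"]>0);w=wworld(c,s,np.c_[xs,ys])
for nm,z0,z1 in (("boss",.031,.042),("fl",.006,.014)):
    k=(abs(w[:,0]-.549)<.06)&(abs(w[:,1]+.333)<.055)&(w[:,2]>z0)&(w[:,2]<z1);q=w[k]
    if len(q)>4: print(nm,len(q),q.mean(0).round(4),cv2.minAreaRect((q[:,:2]*1000).astype(np.float32)))
E
```

```text
{'time_s': 1.85, 'joints': [-16.689, 21.303, 12.068, 0.0, -80.747, -56.47], 'tcp_pos': [0.55, -0.332, 0.302], 'ee_rot': [[-0.957, -0.29, 0.0], [-0.29, 0.957, -0.0], [-0.0, -0.0, -1.0]]}
[[-0.001 -0.963 -0.27   0.075]
 [ 1.    -0.001 -0.     0.001]
 [-0.    -0.27   0.963 -0.172]
 [ 0.     0.     0.     1.   ]]
boss 446 [ 0.5467 -0.3347  0.0347] ((547.0568237304688, -334.5751953125), (34.28571701049805, 33.93916702270508), 9.147430419921875)
fl 1299 [ 0.5438 -0.3356  0.0088] ((546.9535522460938, -334.6272888183594), (64.19281005859375, 64.04683685302734), 8.86456298828125)
```

View pics/w1.png

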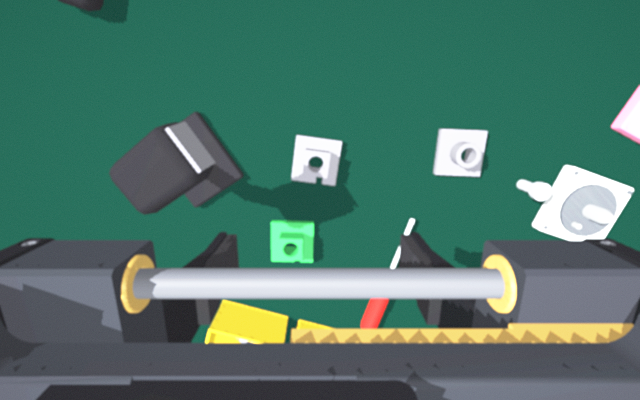

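The wrist view shows the grey hub at (316,160), notch facing down the image (+x), the green one at (292,242), the spacer at (462,153) and the scanner at (180,165). I'll check the scanner's clearance before choosing which way to grip.

Run:
```python
from h import *
s=sense();W=[]
for n in ("scene","top","wrist"):
    c=capture(n);ys,xs=np.nonzero(c["z_map"]>0);P=np.c_[xs,ys]
    W.append(wworld(c,s,P) if n=="wrist" else world(c,P))
w=np.vstack(W)
w=w[(w[:,2]<.25)&(w[:,2]>.03)]
for x in np.arange(.46,.68,.02):
    r=[]
    for y in np.arange(-.38,-.50,-.01):
        k=(abs(w[:,0]-x)<.01)&(abs(w[:,1]-y)<.005)
        r.append("%3d"%(w[k,2].max()*1000) if k.sum()>1 else "  .")
    print("%.2f"%x,*r)
```

```text
0.46   .   .   .   .   .   .   .   .   .   .   .   .
0.48   .   .   .   .   .   .   .   .   .   .   .   .
0.50   .   .   .   .   .   .   .   .   .   .   .   .
0.52   .   .   .   .   .   .   .   . 189 188   .   .
0.54   .   .   .   .   .   . 192 192 196 195 194 191
0.56   .   .   .   .   . 191 194 196 195 195 193 189
0.58   .   .   .   .   . 185 194 195 193 190 188 187
0.60   .   .   .   .   .   .   . 183 186 186 184 182
0.62   .   .   .   .   .   .   .   .   . 180 178 178
0.64   .   .   .   .   .   .   .   .   .   .   .   .
0.66   .   .   .   .   .   .   .   .   .   .   .   .
0.68   .   .   .   .   .   .   .   .   .   .   .   .
```

Request:
drive_tool:
  rows:
    - [100,0,0,0,0,0,0.12]
    - [100,0,0,0,0,0,0.12]
    - [100,0,0,0,0,0,0.12]
    - [100,0,0,0,0,0,0.12]
    - [100,0,0,0,0,0,0.12]

```text
time_s: 2.47
tcp_pos: [0.5474, -0.3337, 0.3025]
ee_rot: [[-0.623, -0.782, 0.0], [-0.782, 0.623, -0.0], [0.0, -0.0, -1.0]]
wrist_force: [-0.3, -0.4, -0.2]
gripper_width: 1.0
gripper_force: 0.0
```

Request:
drive_tool:
  rows:
    - [100,0,0,0,0,0,0.12]
    - [100,0,0,0,0,0,0.12]
    - [100,0,0,0,0,0,0.12]
    - [100,0,0,0,0,0,0.12]
    - [100,0,0,0,0,0,0.12]

```text
time_s: 2.88
tcp_pos: [0.5473, -0.3337, 0.3025]
ee_rot: [[-0.073, -0.997, 0.0], [-0.997, 0.073, -0.0], [0.0, -0.0, -1.0]]
wrist_force: [-0.5, -0.5, -0.1]
gripper_width: 1.0
gripper_force: 0.0
```

Request:
drive_tool:
  rows:
    - [100,0,0,-25,0,0,0.12]
    - [100,0,0,-30,0,0,0.114]
    - [100,-2,1,-30,0,0,0]
    - [100,0,0,-30,0,0,0]
    - [100,0,0,0,0,0,0]

```text
time_s: 3.3
tcp_pos: [0.5416, -0.3306, 0.1805]
ee_rot: [[0.153, -0.988, -0.012], [-0.988, -0.154, 0.006], [-0.008, 0.011, -1.0]]
wrist_force: [-1.4, 0.1, -0.6]
gripper_width: 0.998
gripper_force: 0.0
```

Run:
```python
from h import *
s=sense();print({k:np.round(s[k],4).tolist() for k in ("time_s","joints","tcp_pos","ee_rot")})
c=capture("wrist")
cv2.imwrite("pics/w2.png",c["frame"][:,:,::-1])
ys,xs=np.nonzero(c["z_map"]>0);w=wworld(c,s,np.c_[xs,ys])
for nm,z0,z1 in (("boss",.031,.042),("fl",.006,.014)):
    k=(abs(w[:,0]-.549)<.06)&(abs(w[:,1]+.333)<.055)&(w[:,2]>z0)&(w[:,2]<z1);q=w[k]
    if len(q)>4: print(nm,len(q),q.mean(0).round(4),cv2.minAreaRect((q[:,:2]*1000).astype(np.float32)))
```

```text
{'time_s': 3.3, 'joints': [-16.8904, 24.6337, -0.0705, -0.1601, -66.0432, 25.7866], 'tcp_pos': [0.5416, -0.3306, 0.1805], 'ee_rot': [[0.1535, -0.9881, -0.0117], [-0.9881, -0.1535, 0.0062], [-0.008, 0.0106, -0.9999]]}
boss 848 [ 0.5473 -0.3355  0.0348] ((547.5949096679688, -335.29736328125), (33.93427276611328, 34.04366683959961), 9.012730598449707)
fl 2231 [ 0.5468 -0.3393  0.0089] ((547.52001953125, -335.2464294433594), (64.03144836425781, 64.12039184570312), 9.026786804199219)
```

View pics/w2.png

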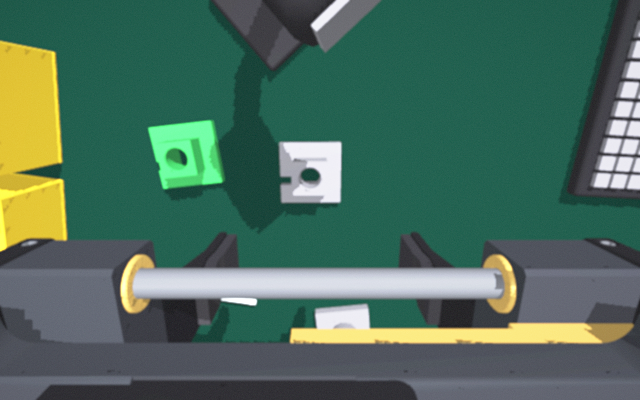

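Request:
drive_tool:
  rows:
    - [100,1.7,1.7,-20,0,0,0]
    - [100,0,0,-25,0,0,0]
    - [100,0,0,-25,0,0,0]
    - [100,0,0,0,0,0,0]
    - [100,0,0,0,0,0,0]

```text
time_s: 3.77
tcp_pos: [0.5486, -0.3309, 0.1185]
ee_rot: [[0.156, -0.988, 0.0], [-0.988, -0.156, -0.001], [0.001, -0.0, -1.0]]
wrist_force: [0.3, -0.3, 0.9]
gripper_width: 0.999
gripper_force: 0.0
```

Request:
drive_tool:
  rows:
    - [100,-1.5,0,-20,0,0,0]
    - [100,0,0,-20,0,0,0]
    - [100,0,0,-20,0,0,0]
    - [100,0,0,-12,0,0,0]
    - [100,0,0,-7,0,0,0]

```text
time_s: 4.18
tcp_pos: [0.5476, -0.3307, 0.039]
ee_rot: [[0.157, -0.988, 0.002], [-0.988, -0.157, -0.001], [0.001, -0.002, -1.0]]
wrist_force: [1.0, 0.3, -0.7]
gripper_width: 0.998
gripper_force: 0.0
```

Request:
drive_tool:
  rows:
    - [100,0,0,0,0,0,0]
    - [100,0,0,0,0,0,0]
    - [60,0,0,0,0,0,0]
    - [50,0,0,0,0,0,0]
    - [42,0,0,0,0,0,0]

```text
time_s: 4.6
tcp_pos: [0.5474, -0.3302, 0.0392]
ee_rot: [[0.157, -0.988, 0.002], [-0.988, -0.157, -0.001], [0.001, -0.002, -1.0]]
wrist_force: [-0.8, -0.8, 0.4]
gripper_width: 0.855
gripper_force: 0.0
```

Request:
drive_tool:
  rows:
    - [36,0,0,0,0,0,0]
    - [30,0,0,0,0,0,0]
    - [30,0,0,0,0,0,0]
    - [30,0,0,0,0,0,0]
    - [30,0,0,0,0,0,0]

```text
time_s: 5.02
tcp_pos: [0.5467, -0.33, 0.038]
ee_rot: [[0.156, -0.988, -0.0], [-0.988, -0.156, -0.0], [-0.0, 0.0, -1.0]]
wrist_force: [0.8, -0.2, -0.8]
gripper_width: 0.478
gripper_force: 0.0
```

Request:
drive_tool:
  rows:
    - [0,0,0,0,0,0,0]
    - [0,0,0,0,0,0,0]
    - [0,0,0,0,0,0,0]
    - [0,0,0,0,0,0,0]
    - [0,0,0,0,0,0,0]

```text
time_s: 5.43
tcp_pos: [0.5467, -0.33, 0.038]
ee_rot: [[0.156, -0.988, 0.0], [-0.988, -0.156, -0.0], [0.0, 0.0, -1.0]]
wrist_force: [0.8, -1.0, -0.1]
gripper_width: 0.099
gripper_force: 0.0
```

Run:
```python
from h import *
s=sense();print({k:np.round(s[k],4).tolist() for k in ("time_s","tcp_pos","gripper_width","gripper_force")})
c=capture("wrist");d=capture("scene")
cv2.imwrite("pics/w3.png",np.vstack([c["frame"][100:400,:,::-1],cv2.resize(d["frame"][180:360,60:360,::-1],(480,288))[:, :]if 0 else cv2.resize(d["frame"][200:340,100:420,::-1],(640,280))]))
```

```text
{'time_s': 5.4333, 'tcp_pos': [0.5467, -0.33, 0.038], 'gripper_width': 0.0991, 'gripper_force': 0.0}
```

View pics/w3.png

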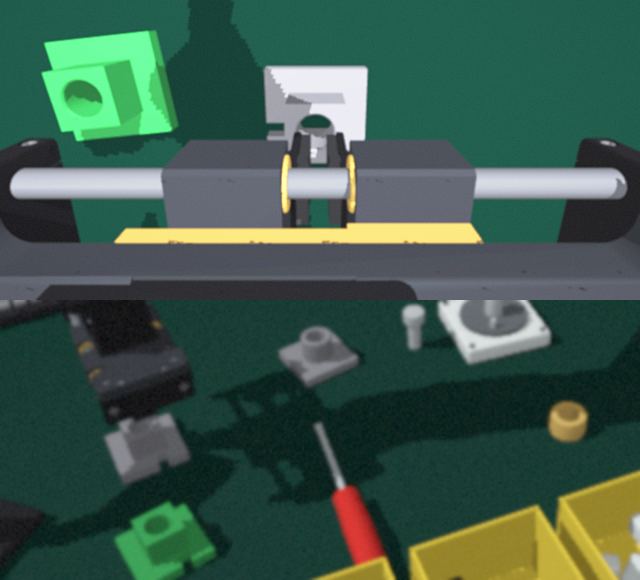

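Run:
```python
from h import *
s=sense()
for n in ("scene","top","wrist"):
    c=capture(n);ys,xs=np.nonzero(c["z_map"]>0);P=np.c_[xs,ys]
    w=wworld(c,s,P) if n=="wrist" else world(c,P)
    if n=="wrist":print(c["fx"],c["fy"],c["cx"],c["cy"])
    m=masks_of("hub_center",c)
    for q in m:
        a,b=np.nonzero(q["region"]);print(n,q["p"],q["xy"],c["frame"][q["region"]].mean(0).round())
        ww=wworld(c,s,np.c_[b,a]) if n=="wrist" else world(c,np.c_[b,a])
        for z0,z1 in ((.031,.046),(.004,.016)):
            k=(ww[:,2]>z0)&(ww[:,2]<z1)
            if k.sum()>4: print("  ",z0,k.sum(),ww[k].mean(0).round(4),cv2.minAreaRect((ww[k,:2]*1000).astype(np.float32)))
```

```text
scene 0.62 [168.1, 273.8] [ 98.  99. 103.]
   0.031 159 [ 0.5564 -0.3331  0.0354] ((551.9945068359375, -332.70355224609375), (32.07080078125, 34.576717376708984), 6.98099422454834)
   0.004 545 [ 0.5596 -0.3327  0.0101] ((549.4541015625, -332.9454650878906), (67.32594299316406, 63.961639404296875), 9.21267032623291)
scene 0.58 [180.9, 323.6] [ 50. 133.  72.]
   0.031 269 [ 0.6827 -0.3319  0.0357] ((681.0480346679688, -332.00390625), (34.48486328125, 34.48916244506836), 15.825322151184082)
   0.004 734 [ 0.6904 -0.3333  0.0102] ((680.5130004882812, -332.141357421875), (66.42986297607422, 63.966514587402344), 15.25102710723877)
scene 0.57 [274.6, 308.2] [179.  64.  60.]
   0.004 95 [ 0.6576 -0.1744  0.0146] ((676.0521240234375, -174.93922424316406), (12.567792892456055, 174.2317352294922), 84.21258544921875)
scene 0.55 [416.2, 173.7] [151. 159. 160.]
   0.004 344 [0.4205 0.3033 0.0072] ((422.27777099609375, 299.59625244140625), (178.39942932128906, 41.68025588989258), 69.41071319580078)
top 0.58 [424.9, 205.3] [106. 108. 114.]
   0.004 133 [ 0.5399 -0.3156  0.0089] ((533.8052978515625, -321.6553039550781), (80.84308624267578, 47.433868408203125), 50.48900604248047)
327.37318787189486 327.37318787189486 318.2320762398586 199.86375905825244
wrist 0.85 [317.0, 196.2] [203. 203. 212.]
   0.031 1440 [ 0.5495 -0.3443  0.0348] ((548.828369140625, -341.2383117675781), (34.1235466003418, 22.376705169677734), 9.307828903198242)
   0.004 4476 [ 0.5491 -0.3503  0.009 ] ((549.0203247070312, -343.22784423828125), (64.10746002197266, 47.8412971496582), 9.124587059020996)
```

Run:
```python
from h import *
s=sense();c=capture("wrist")
for r in range(216,330,8):
    print(r,*[("%.3f,%.3f,%.3f"%tuple(wworld(c,s,[[u,r]])[0]) if c["z_map"][r,u]>0 else "-") for u in (282,298,306,318,334,342,352)])
cv2.imwrite("pics/w4.png",cv2.resize(c["frame"][150:350,230:410,::-1],None,fx=3,fy=3,interpolation=cv2.INTER_CUBIC))
T=c["T_tool_cam"]
for z in (0,.019):
    p=np.linalg.inv(T)@[0,0,z,1];print(p[:2]/p[2]*c["fx"]+[c["cx"],c["cy"]])
```

```text
216 0.569,-0.332,0.008 0.559,-0.343,0.035 0.554,-0.332,-0.000 0.546,-0.333,-0.000 0.539,-0.346,0.036 0.535,-0.347,0.037 0.525,-0.339,0.008
224 0.569,-0.323,-0.002 0.558,-0.338,0.034 0.553,-0.326,-0.001 0.545,-0.327,-0.001 0.538,-0.341,0.035 0.534,-0.342,0.035 0.524,-0.334,0.009
232 0.568,-0.319,0.002 0.558,-0.331,0.028 0.553,-0.339,0.047 0.545,-0.325,0.008 0.539,-0.342,0.049 0.533,-0.338,0.036 0.523,-0.328,0.009
240 0.561,-0.365,0.122 0.557,-0.366,0.123 0.553,-0.339,0.059 0.547,-0.338,0.055 0.539,-0.341,0.059 0.545,-0.368,0.124 0.542,-0.368,0.124
248 0.561,-0.365,0.129 0.557,-0.366,0.129 - 0.547,-0.339,0.065 0.540,-0.342,0.069 0.545,-0.368,0.128 0.542,-0.368,0.128
256 0.560,-0.365,0.134 0.556,-0.366,0.133 0.552,-0.338,0.075 0.547,-0.337,0.071 0.547,-0.365,0.129 0.545,-0.367,0.133 0.543,-0.368,0.134
264 0.560,-0.365,0.138 0.556,-0.365,0.137 0.552,-0.339,0.084 0.546,-0.333,0.070 0.547,-0.364,0.131 0.545,-0.367,0.137 0.543,-0.368,0.137
272 0.559,-0.365,0.141 0.556,-0.364,0.138 0.554,-0.361,0.132 0.551,-0.362,0.133 0.546,-0.362,0.132 0.546,-0.366,0.140 0.543,-0.367,0.140
280 0.559,-0.363
[... 301 characters left out ...]
.553,-0.356,0.135 0.550,-0.356,0.134 0.545,-0.356,0.134 0.545,-0.361,0.141 0.542,-0.361,0.141
304 0.558,-0.356,0.140 0.555,-0.356,0.139 0.550,-0.329,0.097 0.535,-0.265,-0.002 0.545,-0.353,0.133 0.544,-0.360,0.143 0.542,-0.359,0.141
312 0.558,-0.354,0.141 0.554,-0.355,0.141 0.549,-0.325,0.097 0.534,-0.259,-0.000 0.542,-0.341,0.118 0.544,-0.356,0.141 0.542,-0.357,0.142
320 0.558,-0.351,0.140 0.554,-0.353,0.141 0.549,-0.322,0.098 0.533,-0.252,-0.001 0.542,-0.338,0.118 0.543,-0.354,0.141 0.541,-0.355,0.141
328 0.558,-0.351,0.143 0.554,-0.351,0.142 0.552,-0.352,0.143 0.549,-0.352,0.142 0.545,-0.353,0.142 0.544,-0.354,0.144 0.541,-0.354,0.143
[315.81265196 242.20907811]
[315.99693294 230.11098334]
```

View pics/w4.png

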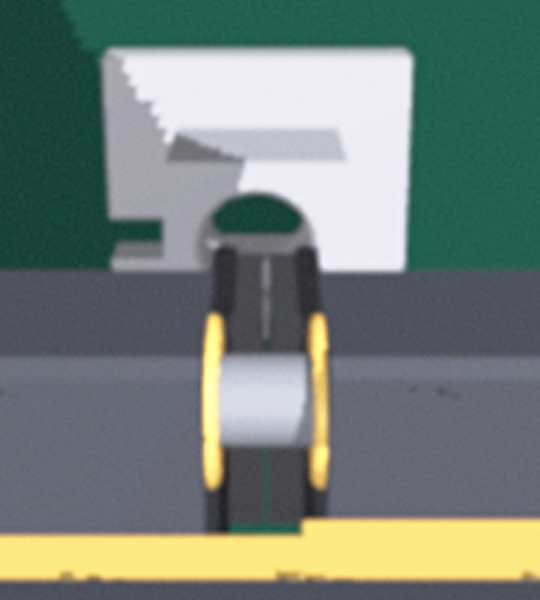

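The shut pads at (318,233) in the wrist view sit just above the boss, and the hub hasn't moved. The depth map puts the fingertips about 6 mm behind the TCP, not 19 mm ahead of it. I'll reopen and go lower in small steps, watching the force.

Request:
drive_tool:
  rows:
    - [70,0,0,0,0,0,0]
    - [70,0,0,0,0,0,0]
    - [70,0,0,0,0,0,0]
    - [70,0,0,0,0,0,0]
    - [70,0,0,0,0,0,0]

```text
time_s: 6.3
tcp_pos: [0.5467, -0.33, 0.0381]
ee_rot: [[0.156, -0.988, 0.0], [-0.988, -0.156, 0.0], [0.0, -0.0, -1.0]]
wrist_force: [0.1, -0.3, -0.3]
gripper_width: 0.302
gripper_force: 0.0
```

Request:
drive_tool:
  rows:
    - [70,1,0,0,0,0,0]
    - [70,0,0,0,0,0,0]
    - [70,0,0,0,0,0,0]
    - [70,0,0,-4,0,0,0]
    - [70,0,0,-4,0,0,0]

```text
time_s: 6.72
tcp_pos: [0.5479, -0.33, 0.03]
ee_rot: [[0.156, -0.988, 0.001], [-0.988, -0.156, -0.0], [0.0, -0.0, -1.0]]
wrist_force: [0.1, -0.2, -0.0]
gripper_width: 0.656
gripper_force: 0.0
```

Request:
drive_tool:
  rows:
    - [70,0,0,-4,0,0,0]
    - [70,0,0,-4,0,0,0]
    - [70,0,0,-4,0,0,0]
    - [70,0,0,-4,0,0,0]
    - [70,0,0,0,0,0,0]

```text
time_s: 7.13
tcp_pos: [0.547, -0.3297, 0.0128]
ee_rot: [[0.156, -0.988, -0.002], [-0.988, -0.156, 0.001], [-0.001, 0.002, -1.0]]
wrist_force: [-0.4, 0.5, -0.1]
gripper_width: 0.695
gripper_force: 0.0
```

Run:
```python
from h import *
s=sense();c=capture("wrist");print(s["tcp_pos"],s["wrist_force"])
T=np.linalg.inv(c["T_tool_cam"])
ys,xs=np.nonzero(c["z_map"]>0);w=wworld(c,s,np.c_[xs,ys])
q=(w-s["tcp_pos"])@np.array(s["ee_rot"])   # tool coords
k=(abs(q[:,0])<.0125)&(abs(q[:,1])>.020)&(abs(q[:,1])<.05)&(q[:,2]>-.05)&(w[:,2]>.0125)
for sg in(-1,1):
    a=q[k&(np.sign(q[:,1])==sg)]
    print(sg,len(a),"tool z max",np.sort(a[:,2])[-8:].round(4),"y near tip",np.abs(a[a[:,2]>-.02][:,1]).min().round(4) if (a[:,2]>-.02).any() else None)
cv2.imwrite("pics/w5.png",c["frame"][:,:,::-1])
```

```text
[ 0.54697914 -0.32971496  0.01277517] [-0.43052659  0.48449573 -0.11023995]
-1 1132 tool z max [-0.0095 -0.0095 -0.0095 -0.0092 -0.009  -0.009  -0.0088 -0.0086] y near tip 0.0287
1 1123 tool z max [-0.0094 -0.0094 -0.0093 -0.0092 -0.0092 -0.0091 -0.0089 -0.0081] y near tip 0.0316
```

View pics/w5.png

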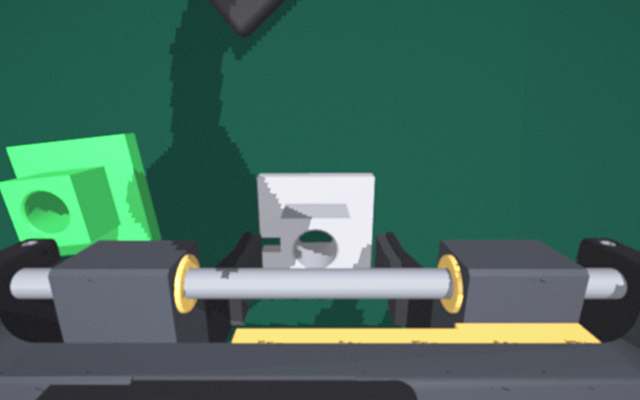

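The open fingers at (240,260) and (385,260) now straddle the boss, with the tips about 21 mm above the bench. I'll go 4 mm lower and close.

Request:
drive_tool:
  rows:
    - [70,0,0,-4,0,0,0]
    - [70,0,0,0,0,0,0]
    - [30,0,0,0,0,0,0]
    - [20,0,0,0,0,0,0]
    - [0,0,0,0,0,0,0]

```text
time_s: 7.6
tcp_pos: [0.5478, -0.33, 0.0102]
ee_rot: [[0.156, -0.988, 0.0], [-0.988, -0.156, -0.0], [0.0, -0.0, -1.0]]
wrist_force: [0.6, -0.2, -0.7]
gripper_width: 0.554
gripper_force: 0.0
```

Request:
drive_tool:
  rows:
    - [0,0,0,0,0,0,0]
    - [0,0,0,0,0,0,0]
    - [0,0,0,0,0,0,0]
    - [0,0,0,0,0,0,0]
    - [0,0,0,0,0,0,0]

```text
time_s: 8.02
tcp_pos: [0.5479, -0.33, 0.0102]
ee_rot: [[0.156, -0.988, 0.0], [-0.988, -0.156, -0.0], [0.0, -0.0, -1.0]]
wrist_force: [-0.1, 0.5, 1.2]
gripper_width: 0.386
gripper_force: 30.0
```

Request:
drive_tool:
  rows:
    - [0,0,0,0,0,0,0]
    - [0,0,0,0,0,0,0]
    - [0,0,0,0,0,0,0]
    - [0,0,0,0,0,0,0]
    - [0,0,0,0,0,0,0]

```text
time_s: 8.43
tcp_pos: [0.5479, -0.33, 0.0102]
ee_rot: [[0.156, -0.988, 0.0], [-0.988, -0.156, -0.0], [0.0, -0.0, -1.0]]
wrist_force: [0.4, -0.1, 1.6]
gripper_width: 0.392
gripper_force: 30.0
```

Request:
drive_tool:
  rows:
    - [0,0,0,15,0,0,0]
    - [0,0,0,35,0,0,0]
    - [0,0,0,40,0,0,0]
    - [0,0,0,40,0,0,0]
    - [0,0,0,40,0,0,0]

```text
time_s: 8.85
tcp_pos: [0.5468, -0.3296, 0.181]
ee_rot: [[0.156, -0.988, -0.002], [-0.988, -0.156, 0.001], [-0.001, 0.002, -1.0]]
wrist_force: [1.4, 0.0, -1.7]
gripper_width: 0.387
gripper_force: 30.0
```

Request:
drive_tool:
  rows:
    - [0,-3,20,15,0,0,0]
    - [0,-4,38,5,0,0,0]
    - [0,-4,40,0,0,0,0]
    - [0,-4,40,0,0,0,0]
    - [0,-4,40,0,0,0,0]

```text
time_s: 9.27
tcp_pos: [0.5275, -0.1504, 0.1996]
ee_rot: [[0.155, -0.988, -0.001], [-0.988, -0.155, 0.001], [-0.001, 0.001, -1.0]]
wrist_force: [0.6, 1.0, -0.8]
gripper_width: 0.385
gripper_force: 30.0
```

Request:
drive_tool:
  rows:
    - [0,-4,40,0,0,0,0]
    - [0,-4,40,0,0,0,0]
    - [0,-4,40,0,0,0,0]
    - [0,-4,40,0,0,0,0]
    - [0,-4,40,0,0,0,0]

```text
time_s: 9.68
tcp_pos: [0.5075, 0.0497, 0.1997]
ee_rot: [[0.156, -0.988, -0.001], [-0.988, -0.156, -0.0], [-0.0, 0.001, -1.0]]
wrist_force: [0.9, 0.6, -0.8]
gripper_width: 0.386
gripper_force: 30.0
```

Request:
drive_tool:
  rows:
    - [0,-3,40,0,0,0,0]
    - [0,0,32,0,0,0,0]
    - [0,0,0,0,0,0,0]
    - [0,0,0,0,0,0,0]
    - [0,0,0,0,0,0,0]

```text
time_s: 10.1
tcp_pos: [0.5051, 0.1198, 0.1995]
ee_rot: [[0.157, -0.988, -0.002], [-0.988, -0.157, -0.001], [0.0, 0.002, -1.0]]
wrist_force: [-0.9, -0.0, -0.2]
gripper_width: 0.385
gripper_force: 30.0
```

Run:
```python
from h import *
s=sense();c=capture("wrist");print({k:np.round(s[k],4).tolist() for k in ("time_s","tcp_pos","ee_rot","wrist_force","joints")})
ys,xs=np.nonzero(c["z_map"]>0);P=np.c_[xs,ys];w=wworld(c,s,P)
for nm,cx,cy,z0,z1,r in (("base",.501,.0615,.015,.0225,.075),("disc",.501,.0615,.0235,.0285,.045),("spig",.501,.0615,.056,.066,.03),("spmid",.501,.0615,.044,.066,.03),("dowel",.528,.0575,.0325,.04,.02)):
    k=(np.hypot(w[:,0]-cx,w[:,1]-cy)<r)&(w[:,2]>z0)&(w[:,2]<z1);q=w[k]
    if len(q)>3: print(nm,len(q),q.mean(0).round(4),cv2.minAreaRect((q[:,:2]*1000).astype(np.float32)),P[k].mean(0).round())
p=np.linalg.inv(c["T_tool_cam"])@np.r_[np.array(s["ee_rot"]).T@(np.array([.501,.0615,.03])-s["tcp_pos"]),1]
uv=(p[:2]/p[2]*c["fx"]+[c["cx"],c["cy"]]).astype(int);print(uv)
cv2.imwrite("pics/w6.png",c["frame"][:,:,::-1])
```

```text
{'time_s': 10.1, 'tcp_pos': [0.5051, 0.1198, 0.1995], 'ee_rot': [[0.1567, -0.9876, -0.0016], [-0.9876, -0.1567, -0.0007], [0.0004, 0.0017, -1.0]], 'wrist_force': [-0.9226, -0.0302, -0.235], 'joints': [31.2642, 12.3616, -15.3172, -0.0156, -62.4178, -22.2392]}
base 4349 [0.5017 0.0577 0.0188] ((500.3741455078125, 61.64752197265625), (100.07826232910156, 100.01968383789062), 87.93942260742188) [329. 119.]
disc 4213 [0.5003 0.0606 0.025 ] ((500.5417785644531, 61.52644348144531), (78.40628814697266, 78.96308898925781), 54.097625732421875) [330. 123.]
spig 162 [0.5006 0.0614 0.0582] ((500.3059997558594, 61.67973709106445), (13.203577995300293, 12.851778030395508), 8.938363075256348) [331. 126.]
spmid 335 [0.5008 0.0614 0.0556] ((500.5532531738281, 62.00445556640625), (18.17467498779297, 18.637788772583008), 9.286772727966309) [331. 126.]
dowel 38 [0.5245 0.0502 0.0348] ((517.9700317382812, 51.24660873413086), (6.4113898277282715, 20.158004760742188), 80.47955322265625) [308. 109.]
[329 124]
```

View pics/w6.png

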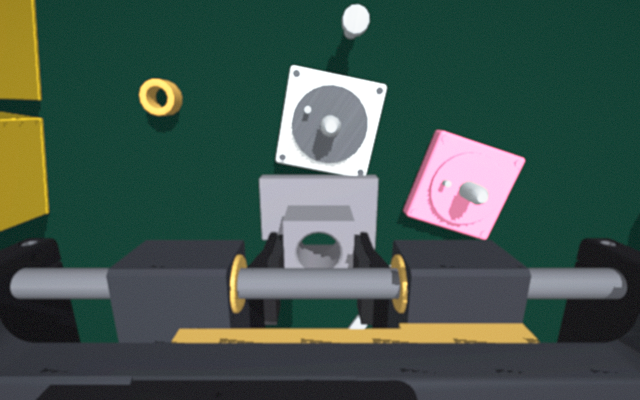

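Run:
```python
from h import *
s=sense();c=capture("wrist");R=np.array(s["ee_rot"])
ys,xs=np.nonzero(c["z_map"]>0);P=np.c_[xs,ys];w=wworld(c,s,P);q=(w-s["tcp_pos"])@R
N=np.array([.5004,.0616])
k=(np.hypot(w[:,0]-.522,w[:,1]-.05)<.016)&(w[:,2]>.0325)&(w[:,2]<.04)&(np.hypot(*(w[:,:2]-N).T)>.02);a=w[k]
print("dowel",len(a),a.mean(0).round(4),P[k].mean(0).round(1),P[k].min(0),P[k].max(0))
for z in(.036,.034):
    x=wworld(c,s,[P[k].mean(0)],z=z)[0];d=x[:2]-N;print(x.round(4),np.hypot(*d).round(4),np.degrees(np.arctan2(d[1],d[0])).round(2))
for nm,z0,z1 in(("boss",-.031,-.023),("fl",-.004,.004)):
    k=(abs(q[:,0])<.05)&(abs(q[:,1])<.04)&(q[:,2]>z0)&(q[:,2]<z1)&(P[:,1]>170)
    if nm=="boss": k&=abs(q[:,1])<.018
    a=q[k];print(nm,len(a),a.mean(0).round(4),a.min(0).round(4),a.max(0).round(4),cv2.minAreaRect((a[:,:2]*1000).astype(np.float32)))
```

```text
dowel 36 [0.5249 0.0502 0.0347] [307.7 109.8] [305 107] [311 113]
[0.5248 0.0502 0.036 ] 0.027 -25.03
[0.5249 0.0502 0.034 ] 0.027 -24.94
boss 2124 [ 0.0122  0.0006 -0.0248] [-0.0035 -0.018  -0.031 ] [ 0.0224  0.018  -0.023 ] ((9.444332122802734, 0.016889572143554688), (25.96454429626465, 35.958980560302734), 0.02925090678036213)
fl 4960 [0.0238 0.0017 0.0011] [-0.0064 -0.0306 -0.004 ] [0.0372 0.0337 0.004 ] ((15.401759147644043, 1.536306381225586), (43.54007339477539, 64.20694732666016), 0.13299249112606049)
```

The wrist view shows the nest at (330,124), the dowel at (308,110) and the hub in the jaws with its bore at (319,247). Relative to the nest centre (0.5004, 0.0616), the dowel is at r = 27.0 mm and −25° in world axes, which matches the given 27.2 mm. The hub therefore needs a yaw of about −42°, so I'll turn it −51° and bring it over the spigot.

Request:
drive_tool:
  rows:
    - [0,0,-11,-10,0,0,-0.1115]
    - [0,0,-11,-10,0,0,-0.1115]
    - [0,0,-11,-10,0,0,-0.1115]
    - [0,0,-11,-10,0,0,-0.1115]
    - [0,0,-11,-10,0,0,-0.1115]

```text
time_s: 10.62
tcp_pos: [0.5056, 0.0631, 0.1497]
ee_rot: [[-0.397, -0.918, -0.0], [-0.918, 0.397, 0.0], [-0.0, 0.0, -1.0]]
wrist_force: [-0.3, -0.1, -1.6]
gripper_width: 0.389
gripper_force: 30.0
```

Request:
drive_tool:
  rows:
    - [0,0,0,-20,0,0,-0.1115]
    - [0,0,0,-20,0,0,-0.1115]
    - [0,0,0,-20,0,0,-0.1115]
    - [0,0,0,0,0,0,0]
    - [0,0,0,0,0,0,0]

```text
time_s: 11.03
tcp_pos: [0.5053, 0.0636, 0.0896]
ee_rot: [[-0.67, -0.743, -0.002], [-0.743, 0.67, -0.001], [0.002, 0.001, -1.0]]
wrist_force: [0.9, -0.6, -1.3]
gripper_width: 0.386
gripper_force: 30.0
```

Request:
drive_tool:
  rows:
    - [0,-0.6,1.3,-5,0,0,0]
    - [0,0,0,-5,0,0,0]
    - [0,0,0,-5,0,0,0]
    - [0,0,0,-3,0,0,0]
    - [0,0,0,0,0,0,0]

```text
time_s: 11.45
tcp_pos: [0.5047, 0.0662, 0.0716]
ee_rot: [[-0.67, -0.742, -0.001], [-0.742, 0.67, -0.0], [0.001, 0.0, -1.0]]
wrist_force: [-0.3, -0.5, -0.8]
gripper_width: 0.387
gripper_force: 30.0
```

Request:
drive_tool:
  rows:
    - [0,0,0,-2,0,0,0]
    - [0,0,0,-2,0,0,0]
    - [0,0,0,-1,0,0,0]
    - [0,0,0,-1,0,0,0]
    - [0,0,0,0,0,0,0]

```text
time_s: 11.87
tcp_pos: [0.505, 0.0663, 0.0659]
ee_rot: [[-0.671, -0.742, -0.0], [-0.742, 0.671, -0.0], [0.0, 0.0, -1.0]]
wrist_force: [0.4, 0.2, -0.9]
gripper_width: 0.387
gripper_force: 30.0
```

Request:
drive_tool:
  rows:
    - [0,-0.3,-1.2,0,0,0,0]
    - [0,0,0,-1,0,0,0]
    - [0,0,0,-1,0,0,0]
    - [0,0,0,-1,0,0,0]
    - [0,0,0,0,0,0,0]

```text
time_s: 12.28
tcp_pos: [0.5047, 0.065, 0.0628]
ee_rot: [[-0.671, -0.742, -0.0], [-0.742, 0.671, -0.0], [0.0, 0.0, -1.0]]
wrist_force: [-0.7, -0.4, -0.5]
gripper_width: 0.387
gripper_force: 30.0
```

Request:
drive_tool:
  rows:
    - [0,0,0,-1,0,0,0]
    - [0,0,0,-1,0,0,0]
    - [0,0,0,-1,0,0,0]
    - [0,0,0,-1,0,0,0]
    - [0,0,0,0,0,0,0]

```text
time_s: 12.7
tcp_pos: [0.505, 0.0652, 0.0589]
ee_rot: [[-0.671, -0.742, 0.0], [-0.742, 0.671, 0.0], [-0.0, -0.0, -1.0]]
wrist_force: [-0.2, 0.1, -0.9]
gripper_width: 0.389
gripper_force: 30.0
```

Request:
drive_tool:
  rows:
    - [0,0,0,-2,0,0,0]
    - [0,0,0,-2,0,0,0]
    - [0,0,0,-2,0,0,0]
    - [0,0,0,-2,0,0,0]
    - [0,0,0,0,0,0,0]

```text
time_s: 13.12
tcp_pos: [0.5052, 0.0652, 0.0508]
ee_rot: [[-0.671, -0.742, 0.001], [-0.742, 0.671, 0.0], [-0.001, -0.0, -1.0]]
wrist_force: [2.2, 0.3, -2.3]
gripper_width: 0.389
gripper_force: 30.0
```

Request:
drive_tool:
  rows:
    - [0,0,0,-1,0,0,0]
    - [0,0,0,-1,0,0,0]
    - [0,0,0,-1,0,0,0]
    - [0,0,0,-0.7,0,0,0]
    - [0,0,0,0,0,0,0]

```text
time_s: 13.53
tcp_pos: [0.5052, 0.0653, 0.0474]
ee_rot: [[-0.67, -0.742, 0.001], [-0.742, 0.67, 0.0], [-0.001, -0.0, -1.0]]
wrist_force: [2.3, 0.7, -1.3]
gripper_width: 0.387
gripper_force: 30.0
```

Request:
drive_tool:
  rows:
    - [0,0.6,0.2,0,0,0,0]
    - [0,0,0,-0.7,0,0,0]
    - [0,0,0,-0.7,0,0,0]
    - [0,0,0,-0.7,0,0,0]
    - [0,0,0,0,0,0,0]

```text
time_s: 13.95
tcp_pos: [0.5053, 0.0653, 0.0451]
ee_rot: [[-0.671, -0.742, -0.0], [-0.742, 0.671, -0.0], [0.0, 0.0, -1.0]]
wrist_force: [2.2, -0.6, -1.4]
gripper_width: 0.386
gripper_force: 30.0
```

Run:
```python
from h import *
s=sense();print({k:np.round(s[k],3).tolist() for k in("tcp_pos","wrist_force","moment")})
```

```text
{'tcp_pos': [0.505, 0.065, 0.045], 'wrist_force': [2.208, -0.599, -1.432], 'moment': [0.154, -0.416, 0.018]}
```

Request:
drive_tool:
  rows:
    - [0,0.3,0,0,0,0,0]
    - [0,0,0,-0.6,0,0,0]
    - [0,0,0,-0.6,0,0,0]
    - [0,0,0,-0.6,0,0,0]
    - [0,0,0,0,0,0,0]

```text
time_s: 14.37
tcp_pos: [0.5054, 0.0652, 0.0432]
ee_rot: [[-0.671, -0.742, -0.001], [-0.742, 0.671, -0.0], [0.001, 0.0, -1.0]]
wrist_force: [0.7, 0.6, -0.9]
gripper_width: 0.388
gripper_force: 30.0
```

Request:
drive_tool:
  rows:
    - [0,0,0,-1,0,0,0]
    - [0,0,0,-1,0,0,0]
    - [0,0,0,-1,0,0,0]
    - [0,0,0,-0.7,0,0,0]
    - [0,0,0,0,0,0,0]

```text
time_s: 14.78
tcp_pos: [0.5055, 0.0652, 0.0395]
ee_rot: [[-0.671, -0.742, -0.001], [-0.742, 0.671, -0.0], [0.001, 0.0, -1.0]]
wrist_force: [0.8, 0.2, -1.5]
gripper_width: 0.391
gripper_force: 30.0
```

Request:
drive_tool:
  rows:
    - [0,0,0,-0.6,0,0,0]
    - [0,0,0,-0.6,0,0,0]
    - [0,0,0,-0.5,0,0,0]
    - [0,0,0,0,0,0,0]
    - [0,0,0,0,0,0,0]

```text
time_s: 15.2
tcp_pos: [0.5055, 0.0653, 0.038]
ee_rot: [[-0.671, -0.742, -0.0], [-0.742, 0.671, -0.0], [0.0, 0.0, -1.0]]
wrist_force: [-0.7, -0.1, -1.2]
gripper_width: 0.387
gripper_force: 30.0
```

Request:
drive_tool:
  rows:
    - [0,0,0,-0.5,0,0,0]
    - [0,0,0,-0.5,0,0,0]
    - [0,0,0,-0.4,0,0,0]
    - [0,0,0,0,0,0,0]
    - [0,0,0,0,0,0,0]

```text
time_s: 15.62
tcp_pos: [0.5057, 0.0653, 0.0366]
ee_rot: [[-0.671, -0.742, -0.0], [-0.742, 0.671, -0.0], [0.0, 0.0, -1.0]]
wrist_force: [0.3, -0.3, -0.8]
gripper_width: 0.386
gripper_force: 30.0
```

Request:
drive_tool:
  rows:
    - [0,0,0,-0.3,0,0,0]
    - [0,0,0,-0.2,0,0,0]
    - [0,0,0,0,0,0,0]
    - [0,0,0,0,0,0,0]
    - [0,0,0,0,0,0,0]

```text
time_s: 16.03
tcp_pos: [0.5057, 0.0653, 0.0362]
ee_rot: [[-0.671, -0.742, 0.0], [-0.742, 0.671, 0.0], [-0.0, -0.0, -1.0]]
wrist_force: [-0.5, 0.1, -1.2]
gripper_width: 0.384
gripper_force: 30.0
```

Request:
drive_tool:
  rows:
    - [0,0,0,-0.3,0,0,0]
    - [0,0,0,0,0,0,0]
    - [0,0,0,0,0,0,0]

```text
time_s: 16.28
tcp_pos: [0.5057, 0.0653, 0.0361]
ee_rot: [[-0.671, -0.742, 0.0], [-0.742, 0.671, -0.0], [-0.0, -0.0, -1.0]]
wrist_force: [-1.0, 0.8, 2.3]
gripper_width: 0.388
gripper_force: 30.0
```

Request:
drive_tool:
  rows:
    - [0,0,0,-0.2,0,0,0]
    - [0,0,0,0,0,0,0]
    - [0,0,0,0,0,0,0]

```text
time_s: 16.53
tcp_pos: [0.5058, 0.0653, 0.0361]
ee_rot: [[-0.67, -0.742, 0.0], [-0.742, 0.67, -0.0], [-0.0, -0.0, -1.0]]
wrist_force: [-2.7, 0.7, 5.8]
gripper_width: 0.391
gripper_force: 30.0
```

Contact came at TCP z = 0.0361, against 0.0362 expected, with about 6 N on the nest. The hub is home, so I'll release it.

Request:
drive_tool:
  rows:
    - [40,0,0,0,0,0,0]
    - [45,0,0,0,0,0,0]
    - [50,0,0,0,0,0,0]
    - [55,0,0,0,0,0,0]
    - [60,0,0,0,0,0,0]

```text
time_s: 16.95
tcp_pos: [0.5057, 0.0653, 0.0355]
ee_rot: [[-0.671, -0.742, -0.0], [-0.742, 0.671, -0.0], [0.0, 0.0, -1.0]]
wrist_force: [0.5, 0.3, -0.3]
gripper_width: 0.553
gripper_force: 0.0
```

Request:
drive_tool:
  rows:
    - [65,0,0,0,0,0,0]
    - [65,0,0,0,0,0,0]
    - [65,0,0,0,0,0,0]
    - [65,0,0,0,0,0,0]
    - [65,0,0,0,0,0,0]

```text
time_s: 17.37
tcp_pos: [0.5057, 0.0653, 0.0356]
ee_rot: [[-0.671, -0.742, -0.0], [-0.742, 0.671, 0.0], [0.0, 0.0, -1.0]]
wrist_force: [-0.8, -0.2, -0.3]
gripper_width: 0.648
gripper_force: 0.0
```

Released. I'll lift, back off along tool −x (+x, +y) to clear the camera view, and check.

Request:
drive_tool:
  rows:
    - [65,0,0,10,0,0,0]
    - [65,0,0,25,0,0,0]
    - [65,0,0,35,0,0,0]
    - [65,0,0,35,0,0,0]
    - [65,0,0,35,0,0,0]

```text
time_s: 17.78
tcp_pos: [0.5054, 0.0651, 0.178]
ee_rot: [[-0.67, -0.742, 0.0], [-0.742, 0.67, -0.0], [-0.0, -0.0, -1.0]]
wrist_force: [0.5, 0.3, -0.1]
gripper_width: 0.649
gripper_force: 0.0
```

Request:
drive_tool:
  rows:
    - [65,12,13,15,0,0,0]
    - [65,12,13,15,0,0,0]
    - [65,12,13,0,0,0,0]
    - [65,0,0,0,0,0,0]
    - [65,0,0,0,0,0,0]

```text
time_s: 18.2
tcp_pos: [0.5416, 0.1046, 0.206]
ee_rot: [[-0.67, -0.742, -0.0], [-0.742, 0.67, 0.0], [-0.0, 0.0, -1.0]]
wrist_force: [-0.7, -0.6, -0.0]
gripper_width: 0.649
gripper_force: 0.0
```

Run:
```python
from h import *
s=sense();c=capture("wrist")
ys,xs=np.nonzero(c["z_map"]>0);P=np.c_[xs,ys];w=wworld(c,s,P)
for nm,z0,z1,r in (("base",.015,.0225,.075),("flange",.032,.040,.05),("boss",.058,.066,.03)):
    k=(np.hypot(w[:,0]-.5004,w[:,1]-.0616)<r)&(w[:,2]>z0)&(w[:,2]<z1);q=w[k]
    A=np.c_[q[:,:2]-q[:,:2].mean(0),np.ones(len(q))];f=np.linalg.lstsq(A,q[:,2],rcond=None)[0]
    print(nm,len(q),np.median(q,0).round(4),"tilt",f[:2].round(3),cv2.minAreaRect((q[:,:2]*1000).astype(np.float32)),P[k].mean(0).round())
    if nm=="boss":u,v=P[k].mean(0).astype(int)
u0=max(0,u-90);v0=max(0,v-90)
cv2.imwrite("pics/w7.png",cv2.resize(c["frame"][v0:v0+180,u0:u0+180,::-1],None,fx=3.3,fy=3.3,interpolation=cv2.INTER_CUBIC))
```

```text
base 4051 [0.4901 0.0513 0.0188] tilt [-0.001 -0.   ] ((500.1147155761719, 61.91123962402344), (99.99395751953125, 100.08348083496094), 87.81593322753906) [319. 118.]
flange 2675 [0.4966 0.06   0.0349] tilt [-0.001 -0.   ] ((499.7118835449219, 61.753028869628906), (63.92692184448242, 64.05440521240234), 47.88208770751953) [319. 120.]
boss 1014 [0.4999 0.0617 0.0607] tilt [-0.    -0.003] ((499.8372497558594, 61.87889099121094), (33.29768753051758, 34.05012893676758), 47.74141311645508) [319. 124.]
```

View pics/w7.png

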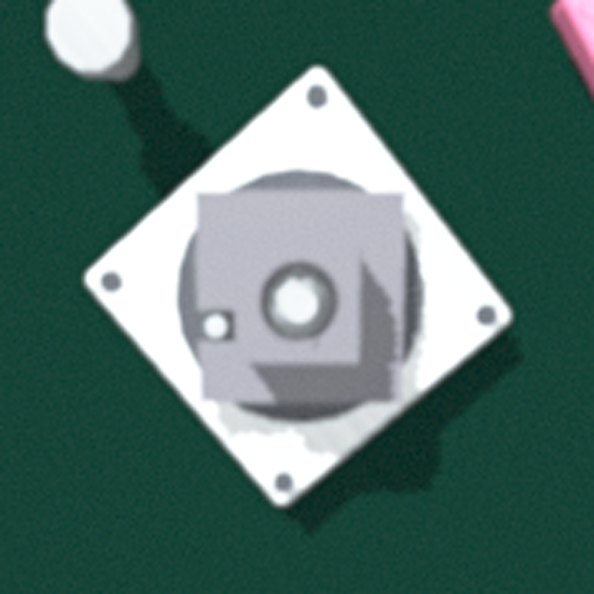

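The hub is flat on the nest. The spigot shows in its bore at crop (298,300) and the dowel in its notch at crop (217,325). The flange top is at about 0.035 m, with the base top reading about 1 mm low in the same picture, and the boss top is at 0.061 m. That is fully home, with no tilt.

```bash
python3 -c "
from station import *
print(finish_job())"
```

```text
the job is handed in; nothing more can be done
None
```

The grey hub is fully home and flat on the aluminium nest with the dowel in its notch; the camera put the pin angle close enough that it dropped in first time without turning to and fro, seating at about 6 N, and the job was handed in after about 18 s with the hub released and nothing else touched as far as I could tell.

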